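Uncover a cylinder barrel and brush out its bore

ROBOT

A 7-joint arm with a two-finger parallel gripper is mounted at the origin on a cart in front of the work surface, level with it; the furniture and walls round the work are solid. World frame = base frame: x ahead of the robot, y to its left, z up, the work surface at z = 0. Lengths are in m, angles in rad, forces in N, time in s.
With the tool pointing down it reaches from about 0.425 to 0.925 m from the base axis. Payload 6.8 kg.
Tool frame: the origin (TCP) lies on the centre line of the jaws, within the pads' length; the fingertips stand 14 mm ahead of it and the grasp point (between the pads) lies 5 mm behind it (r.tips_ahead is the distance from the TCP to the fingertips, in m); z points along the fingers, y is the line along which they close (so a half turn about z gives the same grasp; the last joint's range is limited). The gripper opens to 85 mm and grips with 20 to 120 N. Pads are 22 mm wide; open, the fingers measure 114 mm over their backs; the gripper's body (76 mm by 85 mm) begins 54 mm behind the grasp point. The pads swing forward as they close: fully open they stand 13 mm farther back than shut.
Start: joints at [1.208, 0.477, 0.022, 1.555, -0.011, 1.109, -0.083], TCP at [0.17, -0.653, 0.218] pointing down, gripper open.
Joint ranges: [-2.96, 2.96], [-0.34, 2.1], [-1.41, 1.46], [0.24, 2.44], [-1.37, 4.51], [0.17, 1.92], [-2.96, 2.96]. Speed limits (rad/s): [2.39, 2.39, 3.14, 3.14, 3.14, 3.14, 3.14].

INTERFACE

Orientations are given as a rotation vector (axis times angle).
In Python, from bench import r, eyes gives the robot as it stands.
- The arm moves only by the tool step_arm, never from a script. Its argument "rows" is a list of rows, each a list of 6 numbers: the shift along the world's x, y, z in units of 60 cm (1.0 is 60 cm), then the turn, a rotation vector about the world's x, y, z in units of pi rad (1.0 is pi rad). In form: [[x, y, z, rx, ry, rz], ...]. A call has 1 to 5 rows; each row is the pose to reach, as a shift and turn from the pose commanded when the call began, turning the shorter way round; what a row does not reach only later rows make up. A row lasts 1/12 s, in which the tool goes at most 41.7 mm and 7.16 degrees, less where a joint would pass 70% of its speed; a pose out of reach is approached as far as the arm can. A call with a number of a shift or a turn outside -1 to 1 is refused whole. A call with a gripper value outside its range is refused whole. "jaw" is the closure, from 0 (fully open) to 1 (shut), set as the call begins (left out, the last holds). The fingers move at their own pace and stop on an object; "squeeze" is the grip in N (left out, the last holds). Time passes only in rows, so rows that repeat a pose let the fingers close. It gives the time, the measured TCP pose, the force, the opening and the grip force at its end, in the units of the state.
- r.get_obs(): the state, without advancing time (a new reading comes with each control period).
- eyes.grab_frame(name): name is "scene" or "top" or "wrist"; returns the picture (480x640x3 uint8, red, green, blue); there is no depth.
- eyes.camera_info(name): a dict with "mtx" (3x3 intrinsics, pixels), "extrinsics" (4x4, takes a point from camera to world coordinates); the wrist camera has in their place "tool_from_camera" (4x4, takes a point from camera to tool coordinates, whose origin is the TCP and whose axes are the flange's). Camera axes: x right, y down, z forward; pixel columns grow to the right and rows downward; lengths in m; the calibration is good to about 2 mm. The wrist camera is an equidistant fisheye: a pixel r from the principal point sees the ray r / f radians off the axis. A picture is of the moment at which its call begins: read the wrist's pose just before it. camera_info takes no time and is no camera call.
- r.hand_in(): hands the job in; it is judged then, once.
The state is a dict: "clock": time; "joints": joint angles; "qvel": joint speeds; "tau": joint torques, N m; "tcp_pos": TCP position; "orientation": TCP orientation; "contact_force": force on the tool from outside, world axes, zero at the start; "moment": the same for the moment, N m; "grip_width": finger opening in m; "gripper_force": force on a finger pad.
Only numpy, scipy, OpenCV 4.12 (cv2) and the standard library are available. Lean on these libraries where they do the work, as an engineer would, in place of code of your own. Each camera call takes 0.05 s, during which the arm holds its last target. There are 200 camera calls.

TASK

The pine block lying across the mouth of the cylinder barrel is in the way: move it onto the middle of the MDF board, laying it down flat without dropping it. Then take the tube brush from its stand and scrub the bore with three down strokes, each time gently down until the brush presses lightly on the spring-backed piston at the unseen bottom and, between them, back up almost to the mouth. Finally set the brush gently back upright in its stand; leave the tape roll, the solder reel and the pliers where they are.

Things in the scene. Friction and masses are not known exactly. Their poses are not given: they have to be found in the camera images.
- bore_mouth (a point): Centre of the open mouth of the cylinder barrel, at the level of its rim, 110 mm above the bench; z axis up along the bore. The barrel is a fixed plain aluminium tube, 62 mm outside and 46 mm inside diameter, upright on a dark steel foot plate 84 x 84 x 12 mm, with a small brass port low on its side.
- barrel: The barrel with its foot plate (see bore_mouth) and the piston inside; origin at the centre of the underside. The piston, a flat dark disc that fills the bore, stands at an unknown depth, its top anywhere from 50 to 80 mm below the rim, different each time and not reported: find it by touch. It rests on a spring: it yields from about 2 N, by 0.9 N per mm, and stops hard after 14 mm (about 15 N). More than 20 N on piston or barrel is rough. Press with about 3 to 12 N.
- block_centre (a point): Centre of the plain pine block, 50 x 120 x 40 mm (x, y, z), 0.1 to 0.2 kg, loose; at the start it lies flat across the rim of the barrel, its own y axis along its length. Grip it across its 50 mm width in its upper half, since its underside rests on the 62 mm wide rim.
- block: The same block; origin at the centre of its underside.
- board_top (a point): Centre of the top face of the flat MDF offcut that lies loose on the bench, 100 x 150 x 16 mm (x, y, z); its y axis runs along its 150 mm length. Left or right of the barrel, the brush stand on the other side.
- brush_handle (a point): Middle of the grip of the tube brush, 140 mm above the brush's lower end. The brush is 175 mm long: a square wooden handle 18 x 18 mm (faces along the x and y axes) and 68 mm long, reaching 107 to 175 mm above the lower end, a steel wire stem, and a round brush head 50 mm long with a firm core of 30 mm diameter and flat lower end (soft bristle tips to 36 mm). z axis up towards the handle's end. At the start it stands upright in its stand.
- brush_tip (a point): Centre of the flat lower end of the tube brush.
- tube_brush: The tube brush, 0.1 to 0.15 kg; origin at its lower end, z up along the brush.
- stand_hole (a point): Centre of the mouth of the round hole in the wooden brush stand, on its top face, 62 mm above the bench. The stand is a fixed block 76 x 76 x 62 mm; the hole is 37 mm in diameter and 50 mm deep with a flat floor.
- tape: Black tape roll lying flat, 72 mm across, 19 mm high, origin under its centre; not to be moved.
- reel: Solder reel, 80 x 66 x 42 mm, origin under its centre; not to be moved.
- pliers: Pliers with red handles lying flat, 57 x 180 x 13 mm, origin under the centre, length along y; not to be moved.

How it is judged:
By the outcome, as a careful person would: the job done as asked, in the order asked, and still so for the second after the job is handed in, with the robot touching nothing.
It also fails if it takes over 69 s, if anything falls off the work surface, if the arm or the gripper's body presses on something with over 40 N, if the wrist force passes 120 N, or if a joint passes its speed limit or range.

## Working session

There is one attempt and no reset: what is moved stays moved. The work goes in short steps, Python scripts to look and compute and a tool call to move; the robot and the scene stay as the last step left them, time stands still between calls to the robot, and variables do not carry over. Pictures are saved under pics/ and viewed, at most 13 in all, crops included, and the job is handed in when it is done.

Besides the shell and the picture viewer there is one more tool, called after ">>>" by a JSON object that holds its "op" and its "data", one argument or row to a line. step_arm: Moves the arm, as the interface text tells. Shifts and turns lie within -1 to 1; 1 stands for 60 cm of shift or pi rad of turn. Its arguments: {"type":"object","properties":{"rows":{"type":"array"},"jaw":{"type":"number"},"squeeze":{"type":"number"}},"required":["rows"]}

```bash
mkdir -p pics; ls; python3 - <<'E'
from bench import r, eyes
import cv2,numpy as np
np.set_printoptions(precision=4,suppress=True)
print(r.get_obs())
for n in("scene","top"):
    cv2.imwrite(f"pics/{n}0.png",eyes.grab_frame(n)[...,::-1]); i=eyes.camera_info(n); print(n,i["mtx"],i["extrinsics"])
print(eyes.camera_info("wrist"))
E
```

```text
pics
{'clock': 0.0, 'joints': array([ 1.2079,  0.4778,  0.0223,  1.5565, -0.0115,  1.1093, -0.0831]), 'qvel': array([-0.0001,  0.0007,  0.001 , -0.0009,  0.0005, -0.0014, -0.0007]), 'tau': array([ -0.0008, -59.6457,   1.6077, -28.1203,   0.0126,   0.0094,
         0.    ]), 'tcp_pos': array([ 0.17  , -0.6526,  0.2169]), 'orientation': array([-3.1143, -0.399 ,  0.0006]), 'contact_force': array([ 0.2208, -0.7018,  0.8013]), 'moment': array([-0.0087,  0.0421, -0.0204]), 'gripper_force': 0.0, 'grip_width': 0.08522040331332881}
scene [[482.5961   0.     306.0736]
 [  0.     482.5961 237.5906]
 [  0.       0.       1.    ]] [[ 0.7194 -0.4553  0.5246  0.1287]
 [-0.6946 -0.4641  0.5498 -0.4445]
 [-0.0068 -0.7599 -0.6501  0.683 ]
 [ 0.      0.      0.      1.    ]]
top [[558.4515   0.     314.4782]
 [  0.     558.4515 236.5256]
 [  0.       0.       1.    ]] [[-0.0095 -0.9979  0.0634  0.5271]
 [-0.9999  0.0099  0.0048  0.0353]
 [-0.0054 -0.0633 -0.998   1.1548]
 [ 0.      0.      0.      1.    ]]
{'mtx': array([[371.6483,   0.    , 324.5198],
       [  0.    , 371.6483, 238.7995],
       [  0.    ,   0.    ,   1.    ]]), 'tool_from_camera': array([[ 0.0017, -0.9558, -0.294 ,  0.0751],
       [ 1.    ,  0.0015,  0.001 ,  0.0009],
       [-0.0005, -0.294 ,  0.9558, -0.1571],
       [ 0.    ,  0.    ,  0.    ,  1.    ]])}
```

View pics/scene0.png

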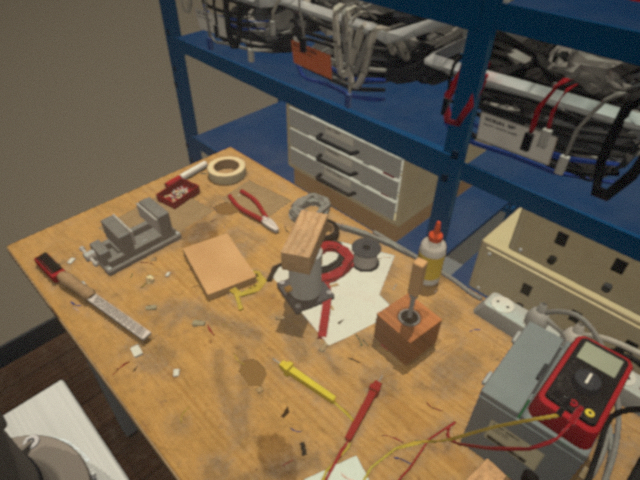

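View pics/top0.png

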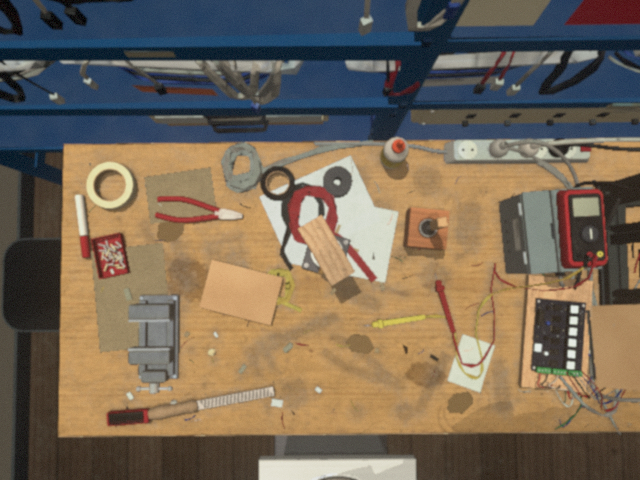

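Scene: block on the barrel at about (305,240), board (220,264), stand (408,328). In the top view they are at (326,250), (241,293) and (427,229), with the brush handle near (443,224). I'll zoom in on the top view for the corners.

```bash
python3 - <<'E'
import cv2
a=cv2.imread("pics/top0.png")[195:340,195:460]; b=cv2.imread("pics/scene0.png")[195:370,270:450]
cv2.imwrite("pics/topc.png",cv2.resize(a,None,fx=3,fy=3,interpolation=cv2.INTER_CUBIC))
cv2.imwrite("pics/scenec.png",cv2.resize(b,None,fx=3.4,fy=3.4,interpolation=cv2.INTER_CUBIC))
E
```

```text
(no output)
```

View pics/topc.png

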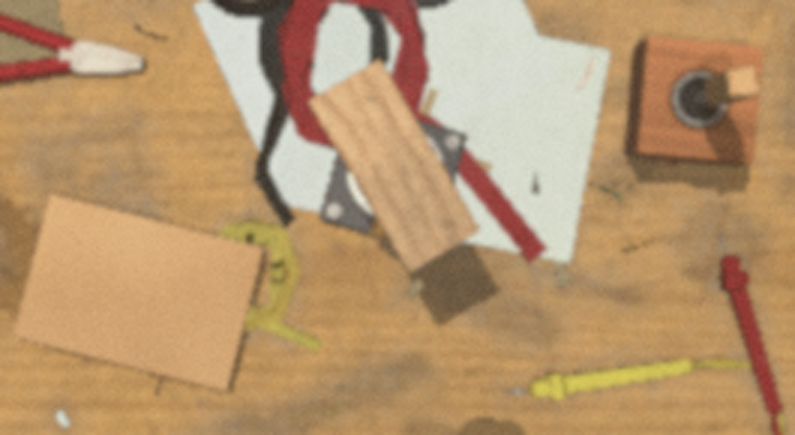

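View pics/scenec.png

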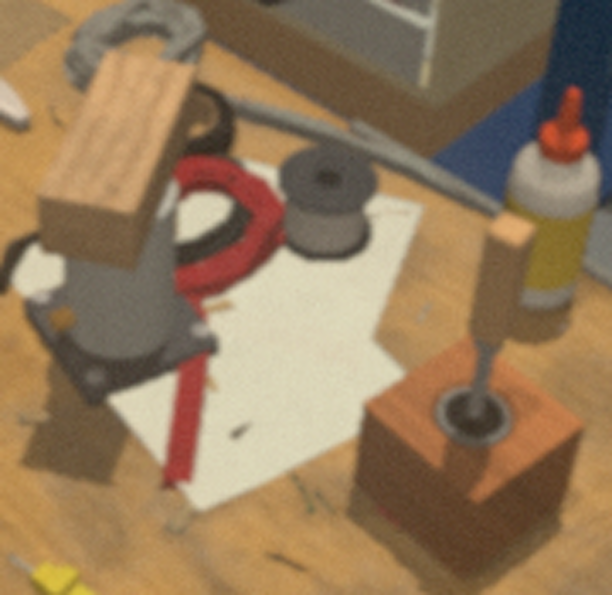

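Block top corners in the crop: (310,97), (380,60), (478,232), (410,272). Board corners: (52,196), (262,246), (230,389), (17,334). Stand hole at (700,99), handle top at (742,82). In the scene crop: hole (474,414), handle top (512,229), port at (63,318).

```bash
cat >h.py <<'E'
from bench import r, eyes
import cv2, numpy as np
from scipy.spatial.transform import Rotation as R
np.set_printoptions(precision=4,suppress=True)
def fix(n,px,z):
    i=eyes.camera_info(n); T=i["extrinsics"]; px=np.atleast_2d(px).astype(float)
    d=np.c_[px,np.ones(len(px))]@np.linalg.inv(i["mtx"]).T@T[:3,:3].T
    return T[:3,3]+d*((z-T[2,3])/d[:,2])[:,None]
def wrist(o,px,z):
    i=eyes.camera_info("wrist"); M=i["mtx"]; C=i["tool_from_camera"]; px=np.atleast_2d(px).astype(float)
    v=(px-M[:2,2])/M[0,0]; t=np.linalg.norm(v,axis=1,keepdims=True)
    d=np.c_[v/np.maximum(t,1e-9)*np.sin(t),np.cos(t)]
    Rt=R.from_rotvec(o["orientation"]).as_matrix()
    d=d@(Rt@C[:3,:3]).T; p=o["tcp_pos"]+Rt@C[:3,3]
    return p+d*((z-p[2])/d[:,2])[:,None]
def rect(P):
    print("centre",P.mean(0),"sides",np.linalg.norm(np.roll(P,-1,0)-P,axis=1),"yaws deg",[round(float(np.degrees(np.arctan2(*(np.roll(P,-1,0)-P)[k,1::-1]))),1) for k in range(4)])
E
python3 - <<'E'
from h import *
t=lambda L:np.array(L)/3+195-1/3
s=lambda L:np.array(L)/3.4+[270,195]-.35
rect(fix("top",t([(310,97),(380,60),(478,232),(410,272)]),.15))
rect(fix("top",t([(52,196),(262,246),(230,389),(17,334)]),.016))
rect(fix("top",t([(648,38),(766,47),(754,163),(638,156)]),.062))
rect(fix("scene",s([(475,338),(582,430),(472,500),(365,407)]),.062))
print("hole",fix("top",t([(700,99)]),.062),fix("scene",s([(474,414)]),.062))
print("handle top",fix("top",t([(742,82)]),.187),fix("scene",s([(512,229)]),.187))
rect(fix("scene",s([(110,53),(197,67),(127,215),(40,195)]),.15))
print(R.from_rotvec(r.get_obs()["orientation"]).as_matrix())
E
```

```text
centre [0.5671 0.0194 0.15  ] sides [0.0477 0.1188 0.0472 0.1209] yaws deg [-62.6, -151.0, 119.8, 29.2]
centre [0.4886 0.1904 0.016 ] sides [0.1469 0.0986 0.149  0.096 ] yaws deg [-103.9, 167.0, 75.1, -14.2]
centre [ 0.6105 -0.1831  0.062 ] sides [0.0774 0.0765 0.0756 0.0777] yaws deg [-95.0, 172.7, 86.0, -6.0]
centre [ 0.6104 -0.1845  0.062 ] sides [0.0735 0.0726 0.071  0.0762] yaws deg [-99.3, 170.6, 83.6, -7.5]
hole [[ 0.6117 -0.1822  0.062 ]] [[ 0.6121 -0.1837  0.062 ]]
handle top [[ 0.6117 -0.1818  0.187 ]] [[ 0.6115 -0.1843  0.187 ]]
centre [0.5668 0.0173 0.15  ] sides [0.0478 0.1205 0.0444 0.1175] yaws deg [-59.3, -152.0, 117.0, 29.6]
[[ 0.9677  0.252  -0.0005]
 [ 0.252  -0.9677  0.0016]
 [-0.0001 -0.0016 -1.    ]]
```

>>> {"op": "step_arm", "data": {
  "rows": [
    [0.04, 0.067, 0.0, 0, 0, 0.02],
    [0.075, 0.126, 0.0, 0, 0, 0.04],
    [0.11, 0.185, 0.0, 0, 0, 0.06],
    [0.145, 0.244, 0.0, 0, 0, 0.083],
    [0.18, 0.303, 0.0, 0, 0, 0.083]
  ],
  "jaw": 0
}}

```text
clock: 0.52
tcp_pos: [0.277, -0.4721, 0.2175]
orientation: [-3.036, -0.806, 0.0]
contact_force: [1.5, -0.2, 0.6]
grip_width: 0.0859
gripper_force: 0.0
```

>>> {"op": "step_arm", "data": {
  "rows": [
    [0.035, 0.059, 0, 0, 0, 0],
    [0.07, 0.118, 0, 0, 0, 0],
    [0.105, 0.177, 0, 0, 0, 0],
    [0.14, 0.236, 0, 0, 0, 0],
    [0.175, 0.295, 0, 0, 0, 0]
  ]
}}

```text
clock: 0.93
tcp_pos: [0.3819, -0.2952, 0.2178]
orientation: [3.038, 0.801, -0.0]
contact_force: [0.7, -0.9, -0.4]
grip_width: 0.0856
gripper_force: 0.0
```

>>> {"op": "step_arm", "data": {
  "rows": [
    [0.035, 0.059, 0, 0, 0, 0],
    [0.07, 0.118, 0, 0, 0, 0],
    [0.105, 0.177, 0, 0, 0, 0],
    [0.14, 0.236, 0, 0, 0, 0],
    [0.175, 0.295, 0, 0, 0, 0]
  ]
}}

```text
clock: 1.35
tcp_pos: [0.4869, -0.1183, 0.2178]
orientation: [3.038, 0.8, -0.0]
contact_force: [0.4, -0.8, -0.2]
grip_width: 0.0853
gripper_force: 0.0
```

>>> {"op": "step_arm", "data": {
  "rows": [
    [0.033, 0.057, 0, 0, 0, 0],
    [0.066, 0.114, 0, 0, 0, 0],
    [0.1, 0.171, 0, 0, 0, 0],
    [0.134, 0.228, 0, 0, 0, 0],
    [0.134, 0.228, 0, 0, 0, 0]
  ]
}}

```text
clock: 1.77
tcp_pos: [0.5694, 0.0262, 0.2181]
orientation: [-3.029, -0.815, -0.006]
contact_force: [0.7, 0.1, 0.3]
grip_width: 0.0853
gripper_force: 0.0
```

```bash
python3 - <<'E'
from h import *
o=r.get_obs(); print(o["tcp_pos"],o["orientation"],r.tips_ahead)
cv2.imwrite("pics/w1.png",eyes.grab_frame("wrist")[...,::-1])
E
```

```text
[0.5694 0.0262 0.2181] [-3.029  -0.8151 -0.0056] 0.014
```

View pics/w1.png

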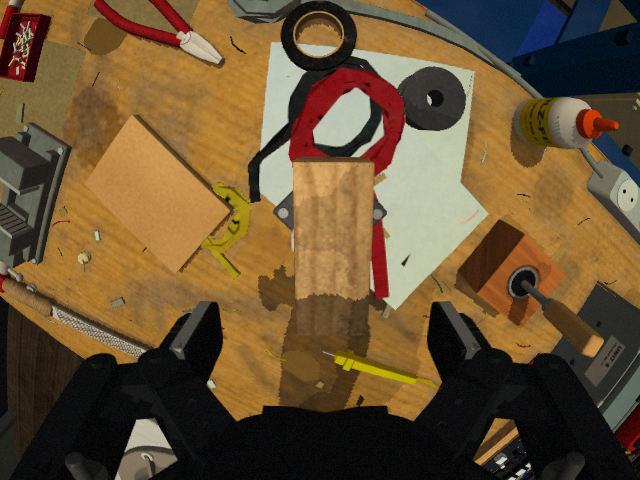

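The wrist view shows the block top's corners at (293,162), (374,162), (370,335), (297,334). Board corners are (136,115), (229,212), (179,270), (87,183), and the stand hole is at (522,282).

```bash
python3 - <<'E'
from h import *
o=dict(tcp_pos=np.array([.5694,.0262,.2181]),orientation=np.array([-3.029,-.8151,-.0056]))
rect(wrist(o,[(293,162),(374,162),(370,335),(297,334)],.15))
rect(wrist(o,[(136,115),(229,212),(179,270),(87,183)],.016))
print(wrist(o,[(522,282)],.062)); p=r.get_obs(); print(p["tcp_pos"],p["orientation"])
E
```

```text
centre [0.5684 0.0177 0.15  ] sides [0.0492 0.1201 0.0517 0.1189] yaws deg [-59.6, -148.8, 119.1, 30.1]
centre [0.4904 0.1882 0.016 ] sides [0.1449 0.0901 0.1483 0.0997] yaws deg [-106.7, 165.7, 77.0, -16.3]
[[ 0.6134 -0.1815  0.062 ]]
[0.5679 0.022  0.2176] [-3.0321 -0.8117 -0.0014]
```

>>> {"op": "step_arm", "data": {
  "rows": [
    [-0.001, -0.003, -0.05, 0, 0, 0],
    [-0.001, -0.003, -0.1, 0, 0, 0],
    [-0.001, -0.003, -0.13, 0, 0, 0],
    [-0.001, -0.003, -0.145, 0, 0, 0],
    [-0.001, -0.003, -0.145, 0, 0, 0]
  ]
}}

```text
clock: 2.23
tcp_pos: [0.5644, 0.0136, 0.1287]
orientation: [-3.038, -0.799, 0.007]
contact_force: [-0.0, 0.4, 0.6]
grip_width: 0.0856
gripper_force: 0.0
```

>>> {"op": "step_arm", "data": {
  "rows": [
    [0, 0, 0, 0, 0, 0],
    [0, 0, 0, 0, 0, 0],
    [0, 0, 0, 0, 0, 0],
    [0, 0, 0, 0, 0, 0],
    [0, 0, 0, 0, 0, 0]
  ],
  "jaw": 1,
  "squeeze": 40
}}

```text
clock: 2.65
tcp_pos: [0.572, 0.0139, 0.1376]
orientation: [3.033, 0.798, 0.018]
contact_force: [-1.8, -7.6, 33.5]
grip_width: 0.0259
gripper_force: 38.7
```

>>> {"op": "step_arm", "data": {
  "rows": [
    [0, 0, 0, 0, 0, 0],
    [0, 0, 0, 0, 0, 0],
    [0, 0, 0, 0, 0, 0],
    [0, 0, 0, 0, 0, 0]
  ]
}}

```text
clock: 2.98
tcp_pos: [0.5728, 0.0126, 0.1383]
orientation: [3.033, 0.794, 0.02]
contact_force: [-1.1, -7.4, 32.5]
grip_width: 0.022
gripper_force: 44.3
```

```bash
python3 - <<'E'
from h import *
a=eyes.grab_frame("wrist")[...,::-1]; b=eyes.grab_frame("scene")[...,::-1]
b=cv2.resize(b[150:350,200:450],(600,480)); a=a[150:480,200:450]
a=cv2.resize(a,(200,264)); c=np.zeros((480,800,3),np.uint8); c[:,:600]=b; c[:264,600:]=a
cv2.imwrite("pics/c2.png",c)
E
```

```text
(no output)
```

View pics/c2.png

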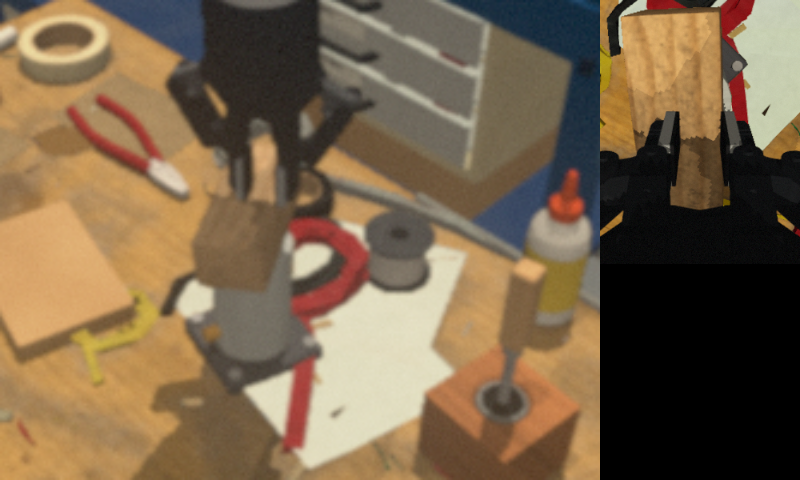

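The fingers appear closed to 22 mm on top of the block, which still lies in place. I'll check where the pad tips really are along the tool axis.

```bash
python3 - <<'E'
from h import *
i=eyes.camera_info("wrist");M=i["mtx"];C=np.linalg.inv(i["tool_from_camera"])
def pr(p):
    q=C[:3,:3]@p+C[:3,3]; t=np.arctan2(np.hypot(q[0],q[1]),q[2]); return M[:2,2]+M[0,0]*t*q[:2]/np.hypot(q[0],q[1])
for w in(.0425,.0115):
  for z in(-.03,-.015,0,.014): print(w,z,[pr(np.array([x,s*w,z])) for s in(-1,1) for x in(-.011,.011)])
o=r.get_obs();print({k:o[k] for k in("tcp_pos","orientation","contact_force","moment","grip_width","joints","tau")})
im=eyes.grab_frame("wrist")[...,::-1]
c=im[200:440,190:460]
cv2.imwrite("pics/w3.png",cv2.resize(c,None,fx=2.4,fy=2.4))
E
```

```text
0.0425 -0.03 [array([220.2065, 345.6773]), array([213.6736, 298.9031]), array([423.9728, 346.1469]), array([430.4191, 299.3309])]
0.0425 -0.015 [array([228.2016, 327.7043]), array([223.0089, 283.5357]), array([416.2805, 328.1003]), array([421.4202, 283.8942])]
0.0425 0 [array([235.1898, 312.1868]), array([231.0044, 270.5231]), array([409.5622, 312.5269]), array([413.7198, 270.8306])]
0.0425 0.014 [array([240.9391, 299.5495]), array([237.4762, 260.0881]), array([404.0383, 299.8489]), array([407.4913, 260.3596])]
0.0115 -0.03 [array([293.7406, 348.3558]), array([291.77  , 300.6808]), array([350.1695, 348.489 ]), array([351.9984, 300.8021])]
0.0115 -0.015 [array([296.18  , 329.6283]), array([294.6418, 284.6759]), array([348.0896, 329.7396]), array([349.5383, 284.7763])]
0.0115 0 [array([298.2938, 313.5746]), array([297.0738, 271.2412]), array([346.2884, 313.6694]), array([347.4561, 271.3267])]
0.0115 0.014 [array([300.0207, 300.5741]), array([299.025 , 260.5389]), array([344.8176, 300.6571]), array([345.7861, 260.6139])]
{'tcp_pos': array([0.5728, 0.0126, 0.1382]), 'orientation': array([3.0332, 0.7944, 0.0204]), 'contact_force': array([-1.1274, -7.9148, 32.4928]), 'moment': array([-1.0822,  0.6662, -0.0012]), 'grip_width': 0.02158071001467894, 'joints': array([ 0.1966,  0.426 , -0.4186,  1.8679,  0.2265,  0.8798, -1.3904]), 'tau': array([ -4.4489, -33.1726,  -6.1896, -13.7854,  -1.1963,  -1.3744,
        -0.0302])}
```

View pics/w3.png

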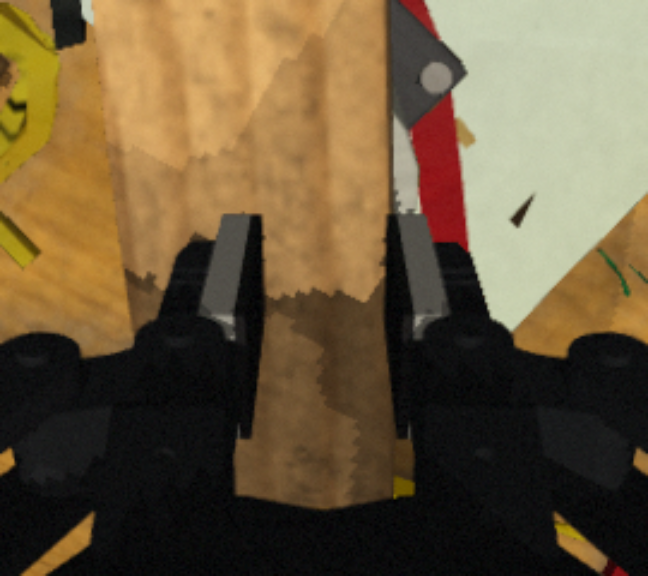

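The tips actually sit about 12–15 mm behind the TCP near shut, and about 30 mm behind when open. That contradicts the stated 14 mm ahead, so the pads landed on top of the block. I'll lift off, open, and measure again.

>>> {"op": "step_arm", "data": {
  "rows": [
    [0, 0, 0.02, 0, 0, 0],
    [0, 0, 0.05, 0, 0, 0],
    [0, 0, 0.1, 0, 0, 0],
    [0, 0, 0.145, 0, 0, 0],
    [0, 0, 0.145, 0, 0, 0]
  ]
}}

```text
clock: 3.55
tcp_pos: [0.5701, 0.0156, 0.2249]
orientation: [3.036, 0.8, 0.017]
contact_force: [0.7, 0.3, 0.2]
grip_width: -0.0001
gripper_force: 0.0
```

>>> {"op": "step_arm", "data": {
  "rows": [
    [0, 0, 0, 0, 0, 0],
    [0, 0, 0, 0, 0, 0],
    [0, 0, 0, 0, 0, 0],
    [0, 0, 0, 0, 0, 0],
    [0, 0, 0, 0, 0, 0]
  ],
  "jaw": 0
}}

```text
clock: 3.97
tcp_pos: [0.5658, 0.0148, 0.217]
orientation: [-3.037, -0.801, 0.003]
contact_force: [-0.0, 0.5, 0.3]
grip_width: 0.0606
gripper_force: 0.0
```

```bash
python3 - <<'E'
from h import *
o=r.get_obs(); print(o["tcp_pos"],o["orientation"],o["contact_force"],o["grip_width"])
a=eyes.grab_frame("wrist")[...,::-1]; cv2.imwrite("pics/w4.png",a)
b=eyes.grab_frame("scene")[...,::-1]; cv2.imwrite("pics/s4.png",b)
c=np.zeros((600,800,3),np.uint8); c[:360,:480]=cv2.resize(a[0:360,80:560],None,fx=1,fy=1)
d=cv2.resize(b[195:315,270:370],None,fx=3.2,fy=3.2); c[:384,480:800]=d
cv2.imwrite("pics/c4.png",c[:390])
E
```

```text
[0.5658 0.0148 0.217 ] [-3.0374 -0.8009  0.0026] [-0.0165  0.5493  0.2747] 0.06057815140580025
```

View pics/c4.png

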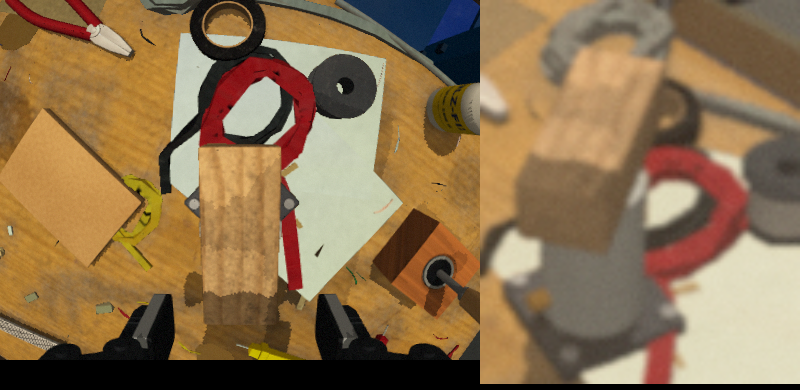

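Block top corners in wrist pixels: (279,148), (361,148), (359,323), (282,323).

```bash
python3 - <<'E'
from h import *
o=dict(tcp_pos=np.array([.5658,.0148,.217]),orientation=np.array([-3.0374,-.8009,.0026]))
rect(wrist(o,[(279,148),(361,148),(359,323),(282,323)],.15))
s=lambda L:(np.array(L)-[480,0])/3.2+[270,195]-.35
rect(fix("scene",s([(581,48),(666,62),(607,212),(521,178)]),.15))
print(r.get_obs()["tcp_pos"],r.get_obs()["orientation"],r.get_obs()["grip_width"])
E
```

```text
centre [0.5682 0.0181 0.15  ] sides [0.0492 0.1181 0.0534 0.1183] yaws deg [-60.5, -149.4, 119.8, 28.6]
centre [0.5676 0.0166 0.15  ] sides [0.0498 0.1273 0.0512 0.1143] yaws deg [-59.6, -149.4, 105.7, 30.7]
[0.566  0.0149 0.2172] [-3.0374 -0.8009  0.0018] 0.07502607629383273
```

>>> {"op": "step_arm", "data": {
  "rows": [
    [0.003, 0.004, -0.02, 0, 0, 0],
    [0.003, 0.004, -0.08, 0, 0, 0],
    [0.003, 0.004, -0.13, 0, 0, 0],
    [0.003, 0.004, -0.165, 0, 0, 0],
    [0.003, 0.004, -0.165, 0, 0, 0]
  ],
  "jaw": 0
}}

```text
clock: 4.48
tcp_pos: [0.5644, 0.017, 0.1135]
orientation: [-3.036, -0.801, 0.014]
contact_force: [-1.2, 0.6, -0.4]
grip_width: 0.0851
gripper_force: 0.0
```

>>> {"op": "step_arm", "data": {
  "rows": [
    [0, 0, -0.008, 0, 0, 0],
    [0, 0, -0.016, 0, 0, 0],
    [0, 0, -0.024, 0, 0, 0],
    [0, 0, -0.027, 0, 0, 0]
  ]
}}

```text
clock: 4.82
tcp_pos: [0.5687, 0.0174, 0.1031]
orientation: [3.038, 0.801, 0.002]
contact_force: [-0.6, -0.3, 0.4]
grip_width: 0.0857
gripper_force: 0.0
```

>>> {"op": "step_arm", "data": {
  "rows": [
    [0, 0, 0, 0, 0, 0],
    [0, 0, 0, 0, 0, 0],
    [0, 0, 0, 0, 0, 0]
  ],
  "jaw": 0.45,
  "squeeze": 30
}}

```text
clock: 5.07
tcp_pos: [0.5685, 0.0174, 0.1033]
orientation: [3.038, 0.801, 0.002]
contact_force: [-0.5, 1.2, 1.1]
grip_width: 0.0515
gripper_force: 0.9
```

>>> {"op": "step_arm", "data": {
  "rows": [
    [0, 0, 0, 0, 0, 0],
    [0, 0, 0, 0, 0, 0],
    [0, 0, 0, 0, 0, 0],
    [0, 0, 0, 0, 0, 0]
  ],
  "jaw": 1,
  "squeeze": 45
}}

```text
clock: 5.4
tcp_pos: [0.5687, 0.0175, 0.1035]
orientation: [3.038, 0.801, 0.002]
contact_force: [-0.9, 0.4, 6.0]
grip_width: 0.0493
gripper_force: 47.7
```

>>> {"op": "step_arm", "data": {
  "rows": [
    [0, 0, 0.01, 0, 0, 0],
    [0, 0, 0.03, 0, 0, 0],
    [0, 0, 0.06, 0, 0, 0],
    [0, 0, 0.08, 0, 0, 0],
    [0, 0, 0.08, 0, 0, 0]
  ]
}}

```text
clock: 5.82
tcp_pos: [0.5701, 0.0175, 0.154]
orientation: [3.037, 0.8, 0.008]
contact_force: [0.1, -0.0, -1.0]
grip_width: 0.0493
gripper_force: 47.1
```

>>> {"op": "step_arm", "data": {
  "rows": [
    [-0.01, 0.02, 0, 0, 0, 0.02],
    [-0.028, 0.06, 0, 0, 0, 0.05],
    [-0.05, 0.11, 0, 0, 0, 0.08],
    [-0.072, 0.16, 0, 0, 0, 0.11],
    [-0.094, 0.21, 0, 0, 0, 0.14]
  ]
}}

```text
clock: 6.23
tcp_pos: [0.5108, 0.1441, 0.1505]
orientation: [2.787, 1.449, -0.0]
contact_force: [0.8, -0.2, -1.7]
grip_width: 0.0495
gripper_force: 47.1
```

>>> {"op": "step_arm", "data": {
  "rows": [
    [-0.018, 0.036, 0, 0, 0, 0.03],
    [-0.03, 0.06, 0, 0, 0, 0.06],
    [-0.0385, 0.0775, 0, 0, 0, 0.09],
    [-0.0385, 0.0775, 0, 0, 0, 0.114],
    [-0.0385, 0.0775, 0, 0, 0, 0.114]
  ]
}}

```text
clock: 6.65
tcp_pos: [0.488, 0.1905, 0.1504]
orientation: [-2.483, -1.923, 0.001]
contact_force: [0.4, -0.2, -1.3]
grip_width: 0.0494
gripper_force: 47.1
```

>>> {"op": "step_arm", "data": {
  "rows": [
    [0, 0, -0.03, 0, 0, 0],
    [0, 0, -0.07, 0, 0, 0],
    [0, 0, -0.11, 0, 0, 0],
    [0, 0, -0.13, 0, 0, 0],
    [0, 0, -0.13, 0, 0, 0]
  ]
}}

```text
clock: 7.07
tcp_pos: [0.4869, 0.1881, 0.0701]
orientation: [-2.489, -1.915, 0.008]
contact_force: [-1.2, -0.3, -0.7]
grip_width: 0.0495
gripper_force: 47.0
```

>>> {"op": "step_arm", "data": {
  "rows": [
    [0, 0, -0.03, 0, 0, 0],
    [0, 0, -0.06, 0, 0, 0],
    [0, 0, -0.08, 0, 0, 0],
    [0, 0, -0.09, 0, 0, 0],
    [0, 0, -0.09, 0, 0, 0]
  ]
}}

```text
clock: 7.48
tcp_pos: [0.4883, 0.1895, 0.0182]
orientation: [-2.488, -1.917, 0.002]
contact_force: [0.2, 0.2, -1.2]
grip_width: 0.0496
gripper_force: 47.1
```

>>> {"op": "step_arm", "data": {
  "rows": [
    [0, 0, -0.002, 0, 0, 0],
    [0, 0, -0.004, 0, 0, 0],
    [0, 0, -0.006, 0, 0, 0],
    [0, 0, -0.008, 0, 0, 0],
    [0, 0, -0.008, 0, 0, 0]
  ]
}}

```text
clock: 7.9
tcp_pos: [0.4888, 0.1898, 0.0141]
orientation: [2.488, 1.918, 0.001]
contact_force: [-0.1, -0.2, -1.2]
grip_width: 0.0493
gripper_force: 47.1
```

>>> {"op": "step_arm", "data": {
  "rows": [
    [0, 0, -0.0015, 0, 0, 0],
    [0, 0, -0.003, 0, 0, 0],
    [0, 0, -0.0045, 0, 0, 0],
    [0, 0, -0.006, 0, 0, 0],
    [0, 0, -0.006, 0, 0, 0]
  ]
}}

```text
clock: 8.32
tcp_pos: [0.4885, 0.1898, 0.0101]
orientation: [-2.488, -1.918, 0.0]
contact_force: [0.3, 0.4, -2.2]
grip_width: 0.0493
gripper_force: 47.1
```

>>> {"op": "step_arm", "data": {
  "rows": [
    [0, 0, -0.001, 0, 0, 0],
    [0, 0, -0.002, 0, 0, 0],
    [0, 0, -0.002, 0, 0, 0]
  ]
}}

```text
clock: 8.57
tcp_pos: [0.4886, 0.1898, 0.0095]
orientation: [2.488, 1.918, -0.0]
contact_force: [-1.4, -0.7, 3.4]
grip_width: 0.0496
gripper_force: 47.6
```

Contact. Release gently.

>>> {"op": "step_arm", "data": {
  "rows": [
    [0, 0, 0, 0, 0, 0],
    [0, 0, 0, 0, 0, 0],
    [0, 0, 0, 0, 0, 0],
    [0, 0, 0, 0, 0, 0],
    [0, 0, 0, 0, 0, 0]
  ],
  "jaw": 0
}}

```text
clock: 8.98
tcp_pos: [0.4887, 0.1898, 0.0091]
orientation: [2.488, 1.918, 0.0]
contact_force: [-0.0, 0.8, -0.8]
grip_width: 0.0857
gripper_force: 0.0
```

>>> {"op": "step_arm", "data": {
  "rows": [
    [0, 0, 0.02, 0, 0, 0],
    [0, 0, 0.08, 0, 0, 0],
    [0, 0, 0.15, 0, 0, 0],
    [0, 0, 0.22, 0, 0, 0],
    [0, 0, 0.29, 0, 0, 0]
  ]
}}

```text
clock: 9.4
tcp_pos: [0.4879, 0.1899, 0.1847]
orientation: [-2.487, -1.919, 0.0]
contact_force: [0.7, -0.9, -0.2]
grip_width: 0.085
gripper_force: 0.0
```

>>> {"op": "step_arm", "data": {
  "rows": [
    [0.02, -0.06, 0.03, 0, 0, 0.01],
    [0.041, -0.124, 0.046, 0, 0, 0.02],
    [0.062, -0.188, 0.046, 0, 0, 0.03],
    [0.083, -0.25, 0.046, 0, 0, 0.04],
    [0.104, -0.314, 0.046, 0, 0, 0.048]
  ]
}}

```text
clock: 9.82
tcp_pos: [0.5513, -0.0002, 0.2113]
orientation: [2.333, 2.102, 0.002]
contact_force: [0.1, 0.6, -0.3]
grip_width: 0.0852
gripper_force: 0.0
```

>>> {"op": "step_arm", "data": {
  "rows": [
    [0.021, -0.064, 0.01, 0, 0, 0],
    [0.042, -0.128, 0.01, 0, 0, 0],
    [0.063, -0.19, 0.01, 0, 0, 0],
    [0.084, -0.25, 0.01, 0, 0, 0],
    [0.1, -0.296, 0.01, 0, 0, 0]
  ]
}}

```text
clock: 10.23
tcp_pos: [0.6112, -0.1802, 0.2166]
orientation: [2.339, 2.096, -0.0]
contact_force: [0.4, 0.2, 0.6]
grip_width: 0.0855
gripper_force: 0.0
```

>>> {"op": "step_arm", "data": {
  "rows": [
    [0.002, -0.01, 0, 0, 0, 0],
    [0.002, -0.01, 0, 0, 0, 0],
    [0.002, -0.01, 0, 0, 0, 0]
  ]
}}

```text
clock: 10.48
tcp_pos: [0.612, -0.1812, 0.2161]
orientation: [-2.336, -2.1, -0.001]
contact_force: [-0.1, 0.5, 0.4]
grip_width: 0.0857
gripper_force: 0.0
```

```bash
python3 - <<'E'
from h import *
o=r.get_obs(); print(o["tcp_pos"],o["orientation"],o["contact_force"])
a=eyes.grab_frame("wrist")[...,::-1]; cv2.imwrite("pics/w5.png",a)
b=eyes.grab_frame("scene")[...,::-1]
c=np.zeros((480,800,3),np.uint8); c[:,:480]=a[:,80:560]
c[:240,480:]=cv2.resize(b[200:320,170:330],(320,240)); c[240:,480:]=cv2.resize(b[200:320,350:510],(320,240))
cv2.imwrite("pics/c5.png",c)
E
```

```text
[ 0.612  -0.1812  0.2161] [-2.3356 -2.0998 -0.0012] [-0.0979  0.4855  0.3523]
```

View pics/c5.png

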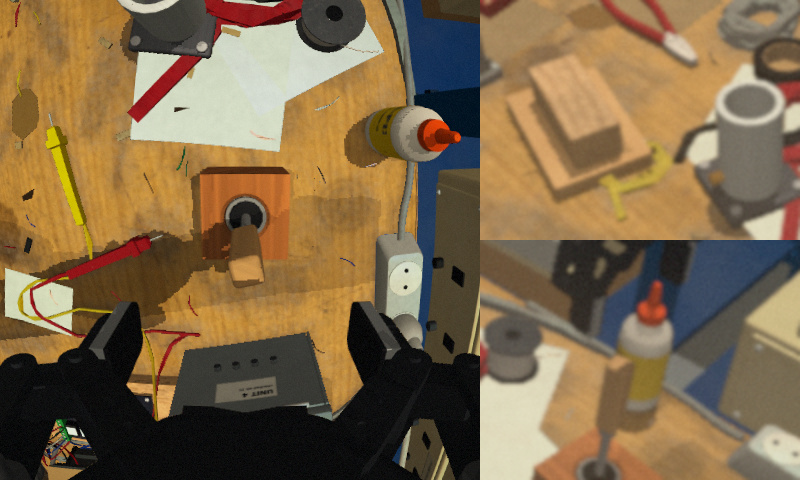

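The block lies square in the middle of the board. The handle top's wrist corners are about (309,263), (342,258), (345,281), (312,287), and the bore rim is in the scene view at about (305,248.5).

```bash
python3 - <<'E'
from h import *
o=dict(tcp_pos=np.array([.612,-.1812,.2161]),orientation=np.array([-2.3356,-2.0998,-.0012]))
rect(wrist(o,[(309,263),(342,258),(345,281),(312,287)],.187))
print("hole",wrist(o,[(326,215)],.062))
print("tool y",R.from_rotvec(o["orientation"]).as_matrix()[:,1])
im=cv2.cvtColor(eyes.grab_frame("scene"),cv2.COLOR_RGB2HSV); m=((im[...,1]<40)&(im[...,2]>150)).astype(np.uint8)*255
m2=np.zeros_like(m); m2[228:268,280:330]=m[228:268,280:330]
for c in cv2.findContours(m2,cv2.RETR_EXTERNAL,cv2.CHAIN_APPROX_NONE)[0]:
    if len(c)>40: e=cv2.fitEllipse(c); print(e,fix("scene",[e[0]],.11))
print(fix("scene",[(305,248.5)],.11))
t=cv2.cvtColor(eyes.grab_frame("top"),cv2.COLOR_RGB2HSV); m=((t[...,1]<50)&(t[...,2]>140)).astype(np.uint8)*255
for c in cv2.findContours(m[225:275,295:355],cv2.RETR_EXTERNAL,cv2.CHAIN_APPROX_NONE)[0]:
    if len(c)>40: e=cv2.fitEllipse(c); print("top",e,fix("top",[np.array(e[0])+[295,225]],.11))
E
```

```text
centre [ 0.6135 -0.1835  0.187 ] sides [0.0179 0.0135 0.0184 0.0142] yaws deg [3.2, -88.1, -174.8, 89.8]
hole [[ 0.6138 -0.1815  0.062 ]]
tool y [ 0.9944 -0.106  -0.0001]
((304.6853942871094, 250.94309997558594), (23.17760467529297, 31.812477111816406), 87.91116333007812) [[0.5641 0.0157 0.11  ]]
[[0.569 0.02  0.11 ]]
top ((53.34001922607422, 41.03523635864258), (11.963895797729492, 23.55067253112793), 1.9724266529083252) [[ 0.5376 -0.0224  0.11  ]]
top ((5.798933506011963, 29.179412841796875), (13.89924430847168, 27.077857971191406), 172.48513793945312) [[0.5606 0.0662 0.11  ]]
top ((31.327116012573242, 26.91370391845703), (32.212738037109375, 33.40021514892578), 69.18600463867188) [[0.5644 0.0184 0.11  ]]
top ((52.691226959228516, 8.890926361083984), (15.523911476135254, 23.740915298461914), 161.4860382080078) [[ 0.5978 -0.022   0.11  ]]
```

>>> {"op": "step_arm", "data": {
  "rows": [
    [0.002, -0.003, -0.03, 0, 0, 0.02],
    [0.002, -0.003, -0.08, 0, 0, 0.045],
    [0.002, -0.003, -0.12, 0, 0, 0.045],
    [0.002, -0.003, -0.157, 0, 0, 0.045],
    [0.002, -0.003, -0.157, 0, 0, 0.045]
  ]
}}

```text
clock: 11.1
tcp_pos: [0.6101, -0.1825, 0.1171]
orientation: [-2.175, -2.257, 0.006]
contact_force: [-0.6, 0.2, -0.4]
grip_width: 0.0852
gripper_force: 0.0
```

>>> {"op": "step_arm", "data": {
  "rows": [
    [0, 0, 0, 0, 0, 0],
    [0, 0, 0, 0, 0, 0],
    [0, 0, 0, 0, 0, 0],
    [0, 0, 0, 0, 0, 0],
    [0, 0, 0, 0, 0, 0]
  ],
  "jaw": 0.7,
  "squeeze": 30
}}

```text
clock: 11.52
tcp_pos: [0.6142, -0.1841, 0.1229]
orientation: [2.181, 2.258, 0.001]
contact_force: [-0.0, -0.6, -1.3]
grip_width: 0.0265
gripper_force: 0.0
```

>>> {"op": "step_arm", "data": {
  "rows": [
    [0, 0, 0, 0, 0, 0],
    [0, 0, 0, 0, 0, 0],
    [0, 0, 0, 0, 0, 0],
    [0, 0, 0, 0, 0, 0],
    [0, 0, 0, 0, 0, 0]
  ],
  "jaw": 1,
  "squeeze": 45
}}

```text
clock: 11.93
tcp_pos: [0.6138, -0.184, 0.1226]
orientation: [2.182, 2.259, 0.0]
contact_force: [-1.0, 0.9, 6.0]
grip_width: 0.0181
gripper_force: 43.9
```

>>> {"op": "step_arm", "data": {
  "rows": [
    [0, 0, 0.02, 0, 0, 0],
    [0, 0, 0.06, 0, 0, 0],
    [0, 0, 0.11, 0, 0, 0],
    [0, 0, 0.165, 0, 0, 0],
    [0, 0, 0.22, 0, 0, 0]
  ]
}}

```text
clock: 12.35
tcp_pos: [0.6129, -0.1839, 0.2551]
orientation: [-2.181, -2.259, 0.0]
contact_force: [0.9, 0.7, -0.9]
grip_width: 0.0177
gripper_force: 44.1
```

>>> {"op": "step_arm", "data": {
  "rows": [
    [-0.01, 0.04, 0, 0, 0, 0],
    [-0.02, 0.09, 0, 0, 0, 0],
    [-0.035, 0.15, 0, 0, 0, 0],
    [-0.05, 0.2, 0, 0, 0, 0],
    [-0.05, 0.2, 0, 0, 0, 0]
  ]
}}

```text
clock: 12.77
tcp_pos: [0.5818, -0.0552, 0.2549]
orientation: [-2.169, -2.27, -0.004]
contact_force: [-0.2, 1.3, -1.6]
grip_width: 0.0177
gripper_force: 44.2
```

>>> {"op": "step_arm", "data": {
  "rows": [
    [0, 0, 0, 0, 0, 0],
    [0, 0, 0, 0, 0, 0],
    [0, 0, 0, 0, 0, 0]
  ]
}}

```text
clock: 13.02
tcp_pos: [0.5836, -0.0657, 0.2535]
orientation: [2.185, 2.257, -0.001]
contact_force: [0.5, 0.3, -1.9]
grip_width: 0.0184
gripper_force: 44.2
```

```bash
python3 - <<'E'
from h import *
o=r.get_obs(); print(o["tcp_pos"],o["orientation"],o["contact_force"],o["grip_width"])
a=eyes.grab_frame("wrist")[...,::-1]; b=eyes.grab_frame("scene")[...,::-1]
cv2.imwrite("pics/w6.png",a);cv2.imwrite("pics/s6.png",b)
c=np.zeros((480,800,3),np.uint8); c[:,:480]=a[:,80:560]; c[:,480:]=cv2.resize(b[180:330,280:380],(320,480))
cv2.imwrite("pics/c6.png",c)
E
```

```text
[ 0.5836 -0.0657  0.2535] [ 2.1846  2.2571 -0.0009] [ 0.505   0.2559 -1.8775] 0.018353305338922685
```

View pics/c6.png

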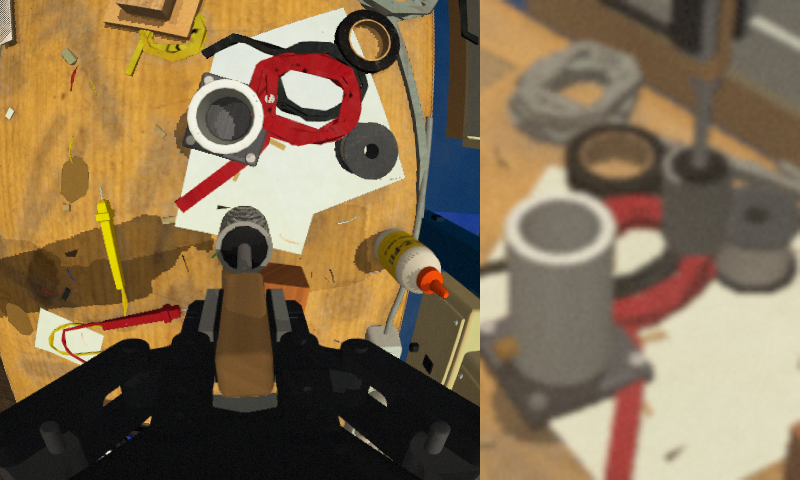

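The rim shows at wrist (306,115), about 77 px wide, and the brush hangs roughly vertical with its head's lower end near (323,222). I'll compute the mouth position and check the brush tilt.

```bash
python3 - <<'E'
from h import *
o=dict(tcp_pos=np.array([.5836,-.0657,.2535]),orientation=np.array([2.1846,2.2571,-.0009]))
a=cv2.imread("pics/w6.png"); h=cv2.cvtColor(a,cv2.COLOR_BGR2HSV)
m=np.zeros((480,640),np.uint8); k=(h[...,1]<35)&(h[...,2]>150); m[70:160,262:350]=k[70:160,262:350]*255
cs=cv2.findContours(m,cv2.RETR_CCOMP,cv2.CHAIN_APPROX_NONE)[0]
for c in cs:
    if len(c)>60:
        P=wrist(o,c[:,0].astype(float),.11); print(len(c),cv2.minEnclosingCircle(P[:,:2].astype(np.float32)),P.mean(0))
print("hand",wrist(o,[(306,115),(267,115),(344,115)],.11))
i=eyes.camera_info("wrist");M=i["mtx"];C=np.linalg.inv(i["tool_from_camera"])
def pr(p):
    q=C[:3,:3]@np.array(p)+C[:3,3]; t=np.arctan2(np.hypot(q[0],q[1]),q[2]); return M[:2,2]+M[0,0]*t*q[:2]/np.hypot(q[0],q[1])
print("tip exp",pr([0,0,.1106]),pr([.015,0,.1106]),"head top",pr([-.0,0,.0606]),pr([.018,0,.0606]),pr([0,.018,.0606]),pr([0,-.018,.0606]))
b=eyes.camera_info("scene");T=np.linalg.inv(b["extrinsics"]);
for z in(.143,.193):
    q=b["mtx"]@(T[:3,:3]@np.array([.5836,-.0657,z])+T[:3,3]); q=q[:2]/q[2]; print("scene",q,(q-[280,180])*3.2+[480,0])
E
```

```text
86 ((0.553170382976532, -0.01694883406162262), 0.015976659953594208) [ 0.5518 -0.0156  0.11  ]
284 ((0.5686039924621582, 0.02312612533569336), 0.03720096871256828) [0.5656 0.0264 0.11  ]
166 ((0.5654416680335999, 0.017712151631712914), 0.024164238944649696) [0.5655 0.0175 0.11  ]
hand [[0.5664 0.0182 0.11  ]
 [0.5351 0.0178 0.11  ]
 [0.5966 0.0192 0.11  ]]
tip exp [323.9754 228.1401] [324.0032 208.5444] head top [323.9422 249.7694] [323.9808 221.5953] [352.9627 249.7866] [294.9221 249.7075]
scene [347.1067 254.1912] [694.7416 237.4119]
scene [348.6332 230.943 ] [699.6263 163.0177]
```

>>> {"op": "step_arm", "data": {
  "rows": [
    [-0.01, 0.045, 0, 0, 0, 0],
    [-0.02, 0.09, 0, 0, 0, 0],
    [-0.03, 0.138, 0, 0, 0, 0],
    [-0.03, 0.138, 0, 0, 0, 0],
    [-0.03, 0.138, 0, 0, 0, 0]
  ]
}}

```text
clock: 13.53
tcp_pos: [0.5653, 0.0203, 0.2537]
orientation: [-2.179, -2.263, -0.001]
contact_force: [0.3, -1.6, -0.6]
grip_width: 0.0181
gripper_force: 44.2
```

>>> {"op": "step_arm", "data": {
  "rows": [
    [0, 0, 0, 0, 0, 0],
    [0, 0, 0, 0, 0, 0]
  ]
}}

```text
clock: 13.7
tcp_pos: [0.5658, 0.0169, 0.2533]
orientation: [2.185, 2.257, -0.001]
contact_force: [-0.0, 0.3, -0.5]
grip_width: 0.0183
gripper_force: 44.2
```

>>> {"op": "step_arm", "data": {
  "rows": [
    [0, 0.001, -0.02, 0, 0, 0],
    [0, 0.001, -0.05, 0, 0, 0],
    [0, 0.001, -0.08, 0, 0, 0],
    [0, 0.001, -0.105, 0, 0, 0],
    [0, 0.001, -0.115, 0, 0, 0]
  ]
}}

```text
clock: 14.12
tcp_pos: [0.5639, 0.018, 0.1813]
orientation: [-2.182, -2.256, 0.005]
contact_force: [-1.1, -0.3, -1.7]
grip_width: 0.0179
gripper_force: 44.2
```

>>> {"op": "step_arm", "data": {
  "rows": [
    [0, 0, -0.001, 0, 0, 0],
    [0, 0, -0.003, 0, 0, 0],
    [0, 0, -0.005, 0, 0, 0],
    [0, 0, -0.007, 0, 0, 0],
    [0, 0, -0.009, 0, 0, 0]
  ]
}}

```text
clock: 14.53
tcp_pos: [0.566, 0.0194, 0.1798]
orientation: [2.182, 2.259, 0.002]
contact_force: [0.2, -0.4, -1.4]
grip_width: 0.018
gripper_force: 44.2
```

>>> {"op": "step_arm", "data": {
  "rows": [
    [0, 0, -0.002, 0, 0, 0],
    [0, 0, -0.004, 0, 0, 0],
    [0, 0, -0.006, 0, 0, 0],
    [0, 0, -0.008, 0, 0, 0],
    [0, 0, -0.01, 0, 0, 0]
  ]
}}

```text
clock: 14.95
tcp_pos: [0.5654, 0.0194, 0.173]
orientation: [-2.182, -2.26, -0.0]
contact_force: [0.2, -0.4, -1.1]
grip_width: 0.0179
gripper_force: 44.2
```

>>> {"op": "step_arm", "data": {
  "rows": [
    [0, -0.002, -0.002, 0, 0, 0],
    [0, -0.002, -0.004, 0, 0, 0],
    [0, -0.002, -0.006, 0, 0, 0],
    [0, -0.002, -0.008, 0, 0, 0],
    [0, -0.002, -0.01, 0, 0, 0]
  ]
}}

```text
clock: 15.37
tcp_pos: [0.5655, 0.0182, 0.167]
orientation: [-2.182, -2.26, -0.0]
contact_force: [-0.8, 0.1, -1.7]
grip_width: 0.0176
gripper_force: 44.2
```

>>> {"op": "step_arm", "data": {
  "rows": [
    [0, 0, -0.002, 0, 0, 0],
    [0, 0, -0.004, 0, 0, 0],
    [0, 0, -0.006, 0, 0, 0],
    [0, 0, -0.008, 0, 0, 0],
    [0, 0, -0.01, 0, 0, 0]
  ]
}}

```text
clock: 15.78
tcp_pos: [0.5654, 0.0182, 0.161]
orientation: [-2.182, -2.26, 0.0]
contact_force: [-0.0, -1.0, -2.1]
grip_width: 0.0178
gripper_force: 44.2
```

>>> {"op": "step_arm", "data": {
  "rows": [
    [0, 0, -0.002, 0, 0, 0],
    [0, 0, -0.004, 0, 0, 0],
    [0, 0, -0.006, 0, 0, 0],
    [0, 0, -0.008, 0, 0, 0],
    [0, 0, -0.01, 0, 0, 0]
  ]
}}

```text
clock: 16.2
tcp_pos: [0.5656, 0.0183, 0.1554]
orientation: [2.182, 2.26, 0.0]
contact_force: [-0.8, 0.5, 2.8]
grip_width: 0.0182
gripper_force: 44.6
```

>>> {"op": "step_arm", "data": {
  "rows": [
    [0, 0, -0.0015, 0, 0, 0],
    [0, 0, -0.003, 0, 0, 0],
    [0, 0, -0.003, 0, 0, 0]
  ]
}}

```text
clock: 16.45
tcp_pos: [0.5657, 0.0183, 0.1536]
orientation: [2.182, 2.26, 0.001]
contact_force: [-1.2, -0.5, 4.1]
grip_width: 0.0185
gripper_force: 44.8
```

>>> {"op": "step_arm", "data": {
  "rows": [
    [0, 0, 0.025, 0, 0, 0],
    [0, 0, 0.055, 0, 0, 0],
    [0, 0, 0.08, 0, 0, 0],
    [0, 0, 0.095, 0, 0, 0],
    [0, 0, 0.1, 0, 0, 0]
  ]
}}

```text
clock: 16.87
tcp_pos: [0.5662, 0.0182, 0.2145]
orientation: [2.181, 2.258, 0.002]
contact_force: [-0.1, 0.3, -0.8]
grip_width: 0.0181
gripper_force: 44.3
```

>>> {"op": "step_arm", "data": {
  "rows": [
    [0, 0, 0, 0, 0, 0],
    [0, 0, -0.02, 0, 0, 0],
    [0, 0, -0.045, 0, 0, 0],
    [0, 0, -0.07, 0, 0, 0],
    [0, 0, -0.082, 0, 0, 0]
  ]
}}

```text
clock: 17.28
tcp_pos: [0.5633, 0.0177, 0.1603]
orientation: [-2.18, -2.257, 0.006]
contact_force: [-0.7, -0.2, -0.5]
grip_width: 0.0177
gripper_force: 44.2
```

>>> {"op": "step_arm", "data": {
  "rows": [
    [0, 0, -0.001, 0, 0, 0],
    [0, 0, -0.003, 0, 0, 0],
    [0, 0, -0.006, 0, 0, 0],
    [0, 0, -0.009, 0, 0, 0],
    [0, 0, -0.012, 0, 0, 0]
  ]
}}

```text
clock: 17.7
tcp_pos: [0.5659, 0.0183, 0.1574]
orientation: [2.182, 2.259, 0.001]
contact_force: [-0.3, -0.2, 1.1]
grip_width: 0.0175
gripper_force: 44.3
```

>>> {"op": "step_arm", "data": {
  "rows": [
    [0, 0, -0.002, 0, 0, 0],
    [0, 0, -0.004, 0, 0, 0],
    [0, 0, -0.006, 0, 0, 0],
    [0, 0, -0.006, 0, 0, 0]
  ]
}}

```text
clock: 18.03
tcp_pos: [0.5659, 0.0183, 0.1537]
orientation: [2.182, 2.259, 0.001]
contact_force: [-0.2, -0.3, 3.1]
grip_width: 0.0176
gripper_force: 44.7
```

>>> {"op": "step_arm", "data": {
  "rows": [
    [0, 0, -0.0015, 0, 0, 0],
    [0, 0, -0.003, 0, 0, 0],
    [0, 0, -0.003, 0, 0, 0]
  ]
}}

```text
clock: 18.28
tcp_pos: [0.566, 0.0183, 0.1519]
orientation: [2.182, 2.259, 0.001]
contact_force: [0.1, -0.2, 5.8]
grip_width: 0.0179
gripper_force: 44.9
```

>>> {"op": "step_arm", "data": {
  "rows": [
    [0, 0, 0.025, 0, 0, 0],
    [0, 0, 0.055, 0, 0, 0],
    [0, 0, 0.08, 0, 0, 0],
    [0, 0, 0.098, 0, 0, 0],
    [0, 0, 0.103, 0, 0, 0]
  ]
}}

```text
clock: 18.7
tcp_pos: [0.5661, 0.0182, 0.2146]
orientation: [2.182, 2.259, 0.002]
contact_force: [1.0, 0.7, -1.4]
grip_width: 0.0177
gripper_force: 44.3
```

>>> {"op": "step_arm", "data": {
  "rows": [
    [0, 0, 0, 0, 0, 0],
    [0, 0, -0.02, 0, 0, 0],
    [0, 0, -0.045, 0, 0, 0],
    [0, 0, -0.07, 0, 0, 0],
    [0, 0, -0.082, 0, 0, 0]
  ]
}}

```text
clock: 19.12
tcp_pos: [0.5632, 0.0176, 0.1603]
orientation: [-2.18, -2.257, 0.006]
contact_force: [-1.1, -1.0, -1.4]
grip_width: 0.0177
gripper_force: 44.2
```

>>> {"op": "step_arm", "data": {
  "rows": [
    [0, 0, -0.001, 0, 0, 0],
    [0, 0, -0.003, 0, 0, 0],
    [0, 0, -0.006, 0, 0, 0],
    [0, 0, -0.009, 0, 0, 0],
    [0, 0, -0.012, 0, 0, 0]
  ]
}}

```text
clock: 19.53
tcp_pos: [0.5659, 0.0182, 0.1574]
orientation: [2.182, 2.259, 0.001]
contact_force: [0.4, -0.0, 0.2]
grip_width: 0.0179
gripper_force: 44.3
```

>>> {"op": "step_arm", "data": {
  "rows": [
    [0, 0, -0.002, 0, 0, 0],
    [0, 0, -0.004, 0, 0, 0],
    [0, 0, -0.006, 0, 0, 0],
    [0, 0, -0.008, 0, 0, 0],
    [0, 0, -0.009, 0, 0, 0]
  ]
}}

```text
clock: 19.95
tcp_pos: [0.566, 0.0184, 0.152]
orientation: [2.182, 2.259, 0.002]
contact_force: [-0.1, -0.2, 5.1]
grip_width: 0.0174
gripper_force: 44.8
```

>>> {"op": "step_arm", "data": {
  "rows": [
    [0, 0, 0, 0, 0, 0],
    [0, 0, 0, 0, 0, 0]
  ]
}}

```text
clock: 20.12
tcp_pos: [0.566, 0.0184, 0.1521]
orientation: [2.182, 2.259, 0.002]
contact_force: [-1.1, -0.1, 4.0]
grip_width: 0.0177
gripper_force: 44.9
```

>>> {"op": "step_arm", "data": {
  "rows": [
    [0, 0, 0.025, 0, 0, 0],
    [0, 0, 0.06, 0, 0, 0],
    [0, 0, 0.1, 0, 0, 0],
    [0, 0, 0.14, 0, 0, 0],
    [0, 0, 0.172, 0, 0, 0]
  ]
}}

```text
clock: 20.53
tcp_pos: [0.5654, 0.0182, 0.2558]
orientation: [2.182, 2.26, 0.0]
contact_force: [0.6, 0.2, -1.4]
grip_width: 0.0182
gripper_force: 44.2
```

>>> {"op": "step_arm", "data": {
  "rows": [
    [0, 0, 0, 0, 0, 0],
    [0.01, -0.043, 0, 0, 0, 0],
    [0.023, -0.1, 0, 0, 0, 0],
    [0.036, -0.157, 0, 0, 0, 0],
    [0.049, -0.214, 0, 0, 0, 0]
  ]
}}

```text
clock: 20.95
tcp_pos: [0.5942, -0.1117, 0.2531]
orientation: [-2.181, -2.26, 0.002]
contact_force: [1.0, -0.1, -2.1]
grip_width: 0.0181
gripper_force: 44.3
```

>>> {"op": "step_arm", "data": {
  "rows": [
    [0.01, -0.045, 0, 0, 0, 0],
    [0.02, -0.085, 0, 0, 0, 0],
    [0.029, -0.123, 0, 0, 0, 0],
    [0.029, -0.123, 0, 0, 0, 0],
    [0.029, -0.123, 0, 0, 0, 0]
  ]
}}

```text
clock: 21.37
tcp_pos: [0.6113, -0.1859, 0.2524]
orientation: [-2.184, -2.254, 0.003]
contact_force: [0.3, -0.2, -1.4]
grip_width: 0.0179
gripper_force: 44.2
```

>>> {"op": "step_arm", "data": {
  "rows": [
    [0, 0, 0, 0, 0, 0],
    [0, 0, 0, 0, 0, 0],
    [0, 0, 0, 0, 0, 0]
  ]
}}

```text
clock: 21.62
tcp_pos: [0.6121, -0.1824, 0.2545]
orientation: [-2.179, -2.262, -0.0]
contact_force: [0.7, 0.1, -0.5]
grip_width: 0.0179
gripper_force: 44.2
```

>>> {"op": "step_arm", "data": {
  "rows": [
    [0.001, 0, -0.02, 0, 0, 0],
    [0.001, 0, -0.06, 0, 0, 0],
    [0.001, 0, -0.095, 0, 0, 0],
    [0.001, 0, -0.115, 0, 0, 0],
    [0.001, 0, -0.115, 0, 0, 0]
  ]
}}

```text
clock: 22.03
tcp_pos: [0.6106, -0.1834, 0.182]
orientation: [-2.178, -2.257, 0.005]
contact_force: [-0.6, -0.0, -2.2]
grip_width: 0.0179
gripper_force: 44.2
```

>>> {"op": "step_arm", "data": {
  "rows": [
    [0, 0, -0.003, 0, 0, 0],
    [0, 0, -0.008, 0, 0, 0],
    [0, 0, -0.013, 0, 0, 0],
    [0, 0, -0.018, 0, 0, 0],
    [0, 0, -0.023, 0, 0, 0]
  ]
}}

```text
clock: 22.45
tcp_pos: [0.6133, -0.1841, 0.1724]
orientation: [2.182, 2.259, 0.001]
contact_force: [0.5, 0.2, -0.7]
grip_width: 0.0177
gripper_force: 44.2
```

>>> {"op": "step_arm", "data": {
  "rows": [
    [0, 0, -0.004, 0, 0, 0],
    [0, 0, -0.008, 0, 0, 0],
    [0, 0, -0.012, 0, 0, 0],
    [0, 0, -0.016, 0, 0, 0],
    [0, 0, -0.02, 0, 0, 0]
  ]
}}

```text
clock: 22.87
tcp_pos: [0.6128, -0.184, 0.1596]
orientation: [-2.182, -2.26, -0.0]
contact_force: [-0.8, 0.1, -1.9]
grip_width: 0.0181
gripper_force: 44.2
```

>>> {"op": "step_arm", "data": {
  "rows": [
    [0, 0, -0.008, 0, 0, 0],
    [0, 0, -0.018, 0, 0, 0],
    [0, 0, -0.028, 0, 0, 0],
    [0, 0, -0.038, 0, 0, 0],
    [0, 0, -0.044, 0, 0, 0]
  ]
}}

```text
clock: 23.28
tcp_pos: [0.6123, -0.184, 0.1323]
orientation: [-2.182, -2.259, 0.001]
contact_force: [0.2, 0.7, -1.4]
grip_width: 0.0179
gripper_force: 44.2
```

>>> {"op": "step_arm", "data": {
  "rows": [
    [0, 0, -0.002, 0, 0, 0],
    [0, 0, -0.005, 0, 0, 0],
    [0, 0, -0.008, 0, 0, 0],
    [0, 0, -0.011, 0, 0, 0],
    [0, 0, -0.013, 0, 0, 0]
  ]
}}

```text
clock: 23.7
tcp_pos: [0.6129, -0.184, 0.1257]
orientation: [2.182, 2.26, 0.0]
contact_force: [-0.1, 0.7, -0.9]
grip_width: 0.0177
gripper_force: 44.2
```

>>> {"op": "step_arm", "data": {
  "rows": [
    [0, 0, -0.0015, 0, 0, 0],
    [0, 0, -0.003, 0, 0, 0],
    [0, 0, -0.0035, 0, 0, 0]
  ]
}}

```text
clock: 23.95
tcp_pos: [0.6128, -0.184, 0.1236]
orientation: [2.182, 2.26, 0.0]
contact_force: [0.1, -0.2, -1.1]
grip_width: 0.0179
gripper_force: 44.2
```

>>> {"op": "step_arm", "data": {
  "rows": [
    [0, 0, -0.001, 0, 0, 0],
    [0, 0, -0.002, 0, 0, 0],
    [0, 0, -0.002, 0, 0, 0]
  ]
}}

```text
clock: 24.2
tcp_pos: [0.613, -0.1839, 0.1227]
orientation: [2.182, 2.26, 0.0]
contact_force: [-0.2, -1.1, 0.4]
grip_width: 0.0178
gripper_force: 44.4
```

Touching the floor. One small step to be sure, then release slowly and rise.

>>> {"op": "step_arm", "data": {
  "rows": [
    [0, 0, -0.001, 0, 0, 0],
    [0, 0, -0.001, 0, 0, 0]
  ]
}}

```text
clock: 24.37
tcp_pos: [0.6132, -0.1839, 0.1226]
orientation: [2.182, 2.259, 0.001]
contact_force: [-1.0, 0.5, 4.3]
grip_width: 0.0182
gripper_force: 45.0
```

>>> {"op": "step_arm", "data": {
  "rows": [
    [0, 0, 0, 0, 0, 0],
    [0, 0, 0, 0, 0, 0],
    [0, 0, 0, 0, 0, 0]
  ],
  "jaw": 0.6
}}

```text
clock: 24.62
tcp_pos: [0.6128, -0.1841, 0.1217]
orientation: [2.182, 2.26, 0.0]
contact_force: [-0.5, -0.4, 0.1]
grip_width: 0.0344
gripper_force: 0.0
```

>>> {"op": "step_arm", "data": {
  "rows": [
    [0, 0, 0, 0, 0, 0],
    [0, 0, 0, 0, 0, 0],
    [0, 0, 0, 0, 0, 0],
    [0, 0, 0, 0, 0, 0]
  ],
  "jaw": 0
}}

```text
clock: 24.95
tcp_pos: [0.6129, -0.184, 0.1217]
orientation: [-2.182, -2.26, -0.0]
contact_force: [0.0, 0.4, 0.2]
grip_width: 0.0801
gripper_force: 0.0
```

>>> {"op": "step_arm", "data": {
  "rows": [
    [0, 0, 0.03, 0, 0, 0],
    [0, 0, 0.08, 0, 0, 0],
    [0, 0, 0.13, 0, 0, 0],
    [0, 0, 0.18, 0, 0, 0],
    [0, 0, 0.22, 0, 0, 0]
  ]
}}

```text
clock: 25.37
tcp_pos: [0.6133, -0.1839, 0.2563]
orientation: [2.181, 2.259, 0.002]
contact_force: [0.1, 0.4, 1.0]
grip_width: 0.0856
gripper_force: 0.0
```

>>> {"op": "step_arm", "data": {
  "rows": [
    [-0.03, 0, 0, 0, 0, 0],
    [-0.08, 0, 0, 0, 0, 0],
    [-0.12, 0, 0, 0, 0, 0],
    [-0.12, 0, 0, 0, 0, 0],
    [-0.12, 0, 0, 0, 0, 0]
  ]
}}

```text
clock: 25.78
tcp_pos: [0.54, -0.1845, 0.2542]
orientation: [2.183, 2.258, -0.001]
contact_force: [-0.4, 0.8, 1.4]
grip_width: 0.0855
gripper_force: 0.0
```

```bash
python3 - <<'E'
from h import *
b=eyes.grab_frame("scene")[...,::-1]; cv2.imwrite("pics/s7.png",b)
a=eyes.grab_frame("top")[...,::-1]
c=np.zeros((600,800,3),np.uint8); c[:400,:800]=cv2.resize(b[190:350,170:490],(800,400)); c[400:,:530]=cv2.resize(a[195:340,195:460],(530,200))[:200]
cv2.imwrite("pics/c7.png",c)
E
```

```text
(no output)
```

View pics/c7.png

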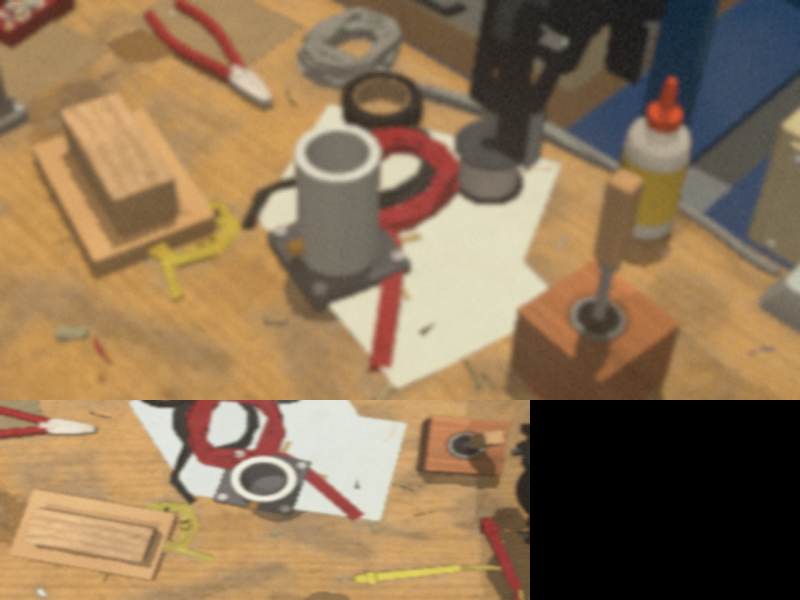

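The brush stands upright in its stand, the block sits centred on the board, and the barrel is clear. The tape, reel and pliers haven't moved, and the arm is free of everything.

```bash
python3 -c "
from bench import r
print(r.hand_in())"
```

```text
the job is handed in; nothing more can be done
None
```

I finished and handed in the job at about 26 s: block flat on the middle of the board, three strokes pressing about 4–7 N on the piston, brush upright in its stand. One fault: my first grasp pressed the block onto the barrel rim with about 33 N, above the 20 N "rough" limit, because the fingertips sat about 26 mm or more farther back than the stated 14 mm ahead of the TCP.

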